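# Set and lock the sliding stop of a bread slicing guide

### The job

Set the bread slicing guide for the next loaf: draw its spring-loaded sliding stop along the rail until the pointed nib on the stop is level with the pointed length marker clipped to the board's near edge, and while you hold the stop there swing its open cam lever upright towards the thumb post to lock it; do not shut the lever while the stop is away from the marker. Finish while holding: the program ends with the fingers still squeezing the thumb post and the shut lever between them and the nib still at the marker. Leave the sauce bottle, the tall spice jar and the lemon behind the board as they stand.

Things in the scene. Friction and masses are not known exactly. Their poses are not given: they have to be found in the camera images.
- guide: slicing guide, fixed: wooden board 170 x 360 mm, top 20 mm high, aluminium rail and ruler along its near side, steel fence (51 mm high) at its -y end. Origin: centre of the board's underside, on the worktop. y runs along the rail in the direction the stop is drawn out; z up; -x is the near edge. Rail centre line at x = -45 mm.
- leg_slide (a joint): sliding stop: dark steel carriage 44 x 70 mm on the rail, top 50 mm above the worktop, with a thin stop plate across the board. Value q: metres drawn out, 0 (home, where it starts) to 0.20; carriage centre at guide x = -45 mm, y = -100 mm + q. A spring pulls it home with 3 N at 0, rising 30 N per metre (5 to 8 N at the marker); let go, it runs home.
- nib_tip (a point): tip of the small bright steel nib on the carriage's near side, at guide x = -75.5 mm, y = -100 mm + q, 30 mm above the worktop; it moves with the stop.
- marker: length mark: steel clip 12 mm wide with a dark 20 mm diamond plate on top (35 mm high) on the board's near edge, a corner pointing to the rail. Fixed; its place along the board varies. Origin: on the worktop under the clip, at guide x = -90 mm, y between -30 and +60 mm; axes parallel to the guide's; its point is at its y = 0. At the mark, nib and point have the same guide y.
- post_foot (a point): upright steel post fixed on the carriage, 20 (x) x 10 (y) x 52 mm high, from 50 to 102 mm above the worktop. This point: centre of its foot, at carriage y = -12 mm. Its -y face, which a finger pushes to draw the stop out, is 17 mm to the -y side of the carriage centre.
- lever_hinge (a joint): black cam lever on the carriage, hinged on a level pin along x at carriage y = +10 mm, 54 mm above the worktop. 0: shut, upright beside the post (hard stop); opens by leaning over to +y, up to 0.55 rad; starts at 0.45 to 0.55. Stays where left; needs about 2.5 N at its tip. Even shut it does not keep the stop from sliding, so the stop must stay held.
- cam_lever: arm of the lever: 16 mm wide, 9 mm thick (tip bar 20 x 11 mm), reaching 50 mm from the pin. Origin: on the pin; z along the arm. Shut, the post's -y face and the lever's +y side are 32 to 33 mm apart; at 0.55 rad 58 mm at the tip. Straddle both from above, fingers closing along the guide's y; nothing near them is higher than 60 mm.
- hot_sauce: small sauce bottle, 38 mm wide, 146 mm high, standing behind the board; bystander. Origin: centre of its foot.
- spice_green: tall slender spice jar with a screw cap, 42 mm wide, 147 mm high, standing behind the board; bystander. Origin: centre of its foot.
- lemon_1: lemon 71 x 53 x 51 mm lying behind the board; bystander. Origin: under its middle.
- leg: the whole sliding stop (carriage, stop plate, thumb post). Origin: on the board top under the carriage centre; axes parallel to the guide's.
Mind the look-alikes: they are no part of the job. There is more than one size of the marker; the one meant has the size given above.

How it is judged:
By the outcome, as a careful person would: the job done as asked, in the order asked, and still so for the second after the job is handed in, while the arm keeps its last pose, push and grip.
It also fails if it takes over 48 s, if anything falls off the work surface, if the arm or the gripper's body presses on something with over 40 N, if the wrist force passes 120 N, or if a joint passes its speed limit or range.

### The arm

A 6-joint arm with a two-finger parallel gripper is mounted at the origin on a cart in front of the work surface, level with it; the furniture and walls round the work are solid. World frame = base frame: x ahead of the robot, y to its left, z up, the work surface at z = 0. Lengths are in mm, angles in rad, forces in N, time in s.
With the tool pointing down it reaches from about 350 to 875 mm from the base axis. Payload 4.2 kg.
Tool frame: the origin (TCP) lies at the very end of the fingers, on their centre line; the grasp point (between the pads) lies arm.grip_point_offset behind it (arm.grip_point_offset is the distance from the TCP to the grasp point, in mm); z points along the fingers, y is the line along which they close (so a half turn about z gives the same grasp; the last joint's range is limited). The gripper opens to 85 mm and grips with 20 to 120 N. Pads are 22 mm wide; open, the fingers measure 114 mm over their backs; the gripper's body (76 mm by 85 mm) begins 54 mm behind the grasp point. The pads swing forward as they close: fully open they stand 13 mm farther back than shut.
Start: joints at [1.481, 0.385, 0.008, 0, -1.194, -0.259], TCP at [213.574, 587.355, 231.312] pointing down, gripper open.
Joint ranges: [-3.14, 3.14], [-1.21, 2.06], [-1.07, 1.41], [-3.16, 2.05], [-2.99, -0.16], [-3.1, 3.1]. Speed limits (rad/s): [2.79, 2.79, 3.14, 3.14, 3.14, 3.14].

### API

Orientations are given as a unit quaternion [x, y, z, w].
In Python, from bench import arm, cams, ticket gives the robot as it stands.
- The arm moves only by the tool servo_tool, never from a script. Its argument "commands" is a list that holds one entry, the list of rows, each a list of 7 numbers: the closure in counts, from 0 (fully open) to 255 (shut), then the shift along the tool's x, y, z in m, then the turn, a rotation vector about the tool's x, y, z in degrees. In form: [[[grip, x, y, z, ax, ay, az], ...]]. A call has 1 to 10 rows; each row shifts and turns the commanded pose from where the row before left it, along the tool's axes as they then stand; what a row does not reach is not made up. A row lasts 1/12 s, in which the tool goes at most 41.7 mm and 7.16 degrees, less where a joint would pass 70% of its speed; a pose out of reach is approached as far as the arm can. A call with a gripper value outside its range is refused whole. The fingers move at their own pace and stop on an object; the grip force is fixed at half the most. Time passes only in rows, so rows that do not move let the fingers close. It gives the time, the measured TCP pose, the force, the opening and the grip force at its end, in the units of the state.
- arm.read_state(): the state, without advancing time (a new reading comes with each control period).
- cams.get_image(name): name is "scene" or "top" or "wrist"; returns a dict with "frame" (400x640x3 uint8, blue, green, red), "K" (3x3 intrinsics, pixels), "T" (4x4, takes a point from camera to world coordinates). Camera axes: x right, y up, looking along -z (the intrinsics and any distortion apply to the point x, -y, -z); pixel columns grow to the right and rows downward; lengths in mm; the calibration is good to about 2 mm. The wrist camera is an equidistant fisheye: a pixel r from the principal point sees the ray r / f radians off the axis. A picture is of the moment at which its call begins. There is no depth.
- ticket.job_done(): hands the job in; it is judged then, once.
The state is a dict: "clock": time; "joints": joint angles; "joint_vel": joint speeds; "joint_efforts": joint torques, N m; "position": TCP position; "ee_rot": TCP orientation; "contact_force": force on the tool from outside, world axes, zero at the start; "wrist_torque": the same for the moment, N m; "gripper_width": finger opening in mm; "grasp_force": force on a finger pad.
Only numpy, scipy, OpenCV 4.12 (cv2) and the standard library are available. Lean on these libraries where they do the work, as an engineer would, in place of code of your own. Each camera call takes 0.05 s, during which the arm holds its last target. There are 200 camera calls.

## Working session

There is one attempt and no reset: what is moved stays moved. The work goes in short steps, Python scripts to look and compute and a tool call to move; the robot and the scene stay as the last step left them, time stands still between calls to the robot, and variables do not carry over. Pictures are saved under pics/ and viewed, at most 10 in all, crops included, and the job is handed in when it is done.

Besides the shell and the picture viewer there is one more tool, called after "Call:" as a command line: name --argument value ..., lists and objects as JSON in quotes. servo_tool: Moves the arm, as the interface text tells. Its arguments: {"type":"object","properties":{"commands":{"type":"array","items":{"type":"array","items":{"type":"array","items":{"type":"number"}}}}},"required":["commands"]}

```bash
ls; mkdir -p pics
cat > h.py <<'E'
import numpy as np, cv2
from bench import arm, cams, ticket
def grab(n,f=None):
    d=cams.get_image(n)
    if f: cv2.imwrite('pics/'+f,d['frame'])
    return d
def ray(d,u,v,fish=False):
    K=np.array(d['K']);T=np.array(d['T'])
    x=(u-K[0,2])/K[0,0];y=(v-K[1,2])/K[1,1]
    if fish:
        r=np.hypot(x,y);s=np.tan(r)/r if r>1e-9 else 1;x*=s;y*=s
    w=T[:3,:3]@np.array([x,-y,-1.]);return T[:3,3],w/np.linalg.norm(w)
def onz(d,u,v,z,fish=False):
    o,w=ray(d,u,v,fish);return o+w*(z-o[2])/w[2]
def proj(d,p,fish=False):
    K=np.array(d['K']);T=np.array(d['T']);c=T[:3,:3].T@(np.array(p,float)-T[:3,3])
    x,y,z=c[0],-c[1],-c[2]
    if fish:
        r=np.hypot(x,y);t=np.arctan2(r,z);x,y=x/r*t,y/r*t
    else: x,y=x/z,y/z
    return np.array([K[0,0]*x+K[0,2],K[1,1]*y+K[1,2]])
def two(d1,p1,d2,p2,f1=False,f2=False):
    a,u=ray(d1,*p1,f1);b,v=ray(d2,*p2,f2)
    s=np.linalg.lstsq(np.c_[u,-v],b-a,rcond=None)[0]
    P,Q=a+s[0]*u,b+s[1]*v;return (P+Q)/2,np.linalg.norm(P-Q)
E
python3 - <<'E'
from h import *
a=[grab(n) for n in('scene','top','wrist')]
cv2.imwrite('pics/a.png',a[0]['frame']);cv2.imwrite('pics/b.png',a[1]['frame']);cv2.imwrite('pics/c.png',a[2]['frame'])
for d in a: print(np.round(d['K'],1).tolist(),np.round(d['T'],3).tolist())
print(arm.read_state(),arm.grip_point_offset)
E
```

```text
pics
[[431.8, 0.0, 319.1], [0.0, 431.8, 195.5], [0.0, 0.0, 1.0]] [[-0.481, 0.408, -0.776, -103.427], [-0.876, -0.249, 0.412, 359.464], [-0.025, 0.878, 0.477, 484.904], [0.0, 0.0, 0.0, 1.0]]
[[470.9, 0.0, 321.6], [0.0, 470.9, 194.1], [0.0, 0.0, 1.0]] [[-0.004, 0.989, -0.147, 434.808], [-1.0, -0.001, 0.019, 15.644], [0.019, 0.147, 0.989, 905.758], [0.0, 0.0, 0.0, 1.0]]
[[309.7, 0.0, 317.2], [0.0, 309.7, 201.5], [0.0, 0.0, 1.0]] [[-0.341, 0.904, 0.258, 280.365], [-0.94, -0.329, -0.092, 563.33], [0.001, -0.274, 0.962, 373.634], [0.0, 0.0, 0.0, 1.0]]
{'clock': 0.15, 'joints': array([ 1.48061432e+00,  3.85347808e-01,  6.97254714e-03, -3.27593086e-04,
       -1.19400998e+00, -2.58588099e-01]), 'joint_vel': array([ 0.00147349, -0.00192002,  0.0040039 ,  0.00089859, -0.0014427 ,
       -0.00065572]), 'joint_efforts': array([-1.90892865e-04, -3.92677259e+01,  1.88582397e+01,  4.18854117e+00,
       -3.41081577e-03,  6.10273432e-07]), 'position': array([213.43909952, 586.97046104, 230.50873754]), 'ee_rot': array([ 9.84822619e-01, -1.73561963e-01, -8.49025308e-05,  8.04446938e-04]), 'contact_force': array([ 0.18728598, -0.67385221, -0.05897829]), 'wrist_torque': array([ 0.01262064, -0.0562967 , -0.00950333]), 'grasp_force': 0.0, 'gripper_width': 85.3146493875691} 18.700000000000003
```

View pics/a.png

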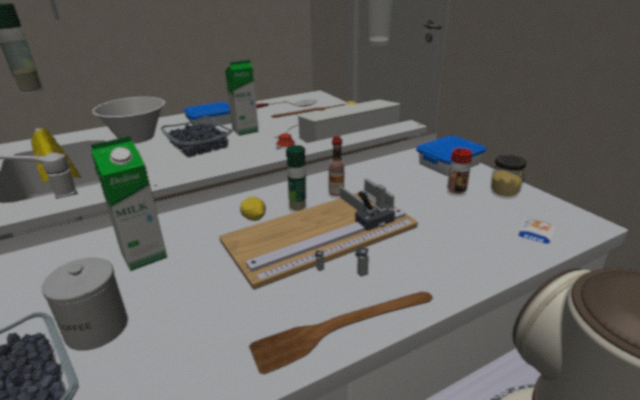

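View pics/b.png

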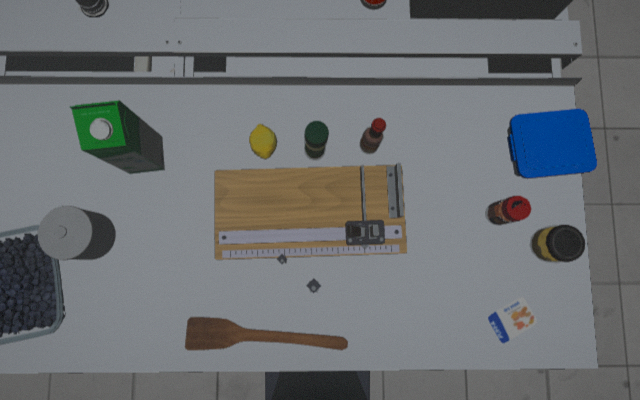

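The scene view shows the board with its stop at the far-right end (carriage 375,212). In the top view the carriage is at (365,232), post/lever at about (355–375,232), and the board runs (215..406, 167..258).

Candidates for the marker, both in the top view: the small diamond at the board's near edge (282,259), and a larger diamond standing free on the worktop (313,285). The small one fits the description, so I'll check its size in a close crop.

Run:
```python
from h import *
d=grab('top'); s=grab('scene')
f=d['frame'][155:300,205:415]; cv2.imwrite('pics/d.png',cv2.resize(f,None,fx=3.8,fy=3.8,interpolation=cv2.INTER_CUBIC))
hsv=cv2.cvtColor(d['frame'],cv2.COLOR_BGR2HSV)
m=cv2.inRange(hsv,(8,70,60),(25,255,255)); m[:160]=0;m[265:]=0
m=cv2.morphologyEx(m,cv2.MORPH_CLOSE,np.ones((25,25)))
c=max(cv2.findContours(m,0,2)[0],key=cv2.contourArea)
r=cv2.minAreaRect(c);P=np.array([onz(d,*p,20) for p in cv2.boxPoints(r)]);print(r,P.round(0).tolist(),[np.linalg.norm(P[i]-P[i-1]).round() for i in range(4)])
# dark diamonds
g=cv2.cvtColor(d['frame'],cv2.COLOR_BGR2GRAY)
for (x,y) in((282,259),(313,285)):
    w=g[y-12:y+12,x-14:x+14]; print(w.min(),np.median(w))
    n,l,st,ce=cv2.connectedComponentsWithStats((w<95).astype(np.uint8))
    for i in range(1,n):
        if st[i,4]>15: print(st[i],ce[i]+[x-14,y-12],onz(d,*(ce[i]+[x-14,y-12]),35).round(1))
```

```text
((309.15203857421875, 211.5615997314453), (88.68408203125, 191.2937774658203), 88.09085083007812) [[612.0, 207.0, 20.0], [624.0, -159.0, 20.0], [455.0, -160.0, 20.0], [444.0, 197.0, 20.0]] [np.float64(168.0), np.float64(367.0), np.float64(170.0), np.float64(357.0)]
52 128.0
[ 9  3 10 14 72] [282.01388889 258.06944444] [445.5  71.5  35. ]
55 134.0
[  8   6  14  14 111] [313.34234234 285.26126126] [396.3  14.3  35. ]
```

View pics/d.png

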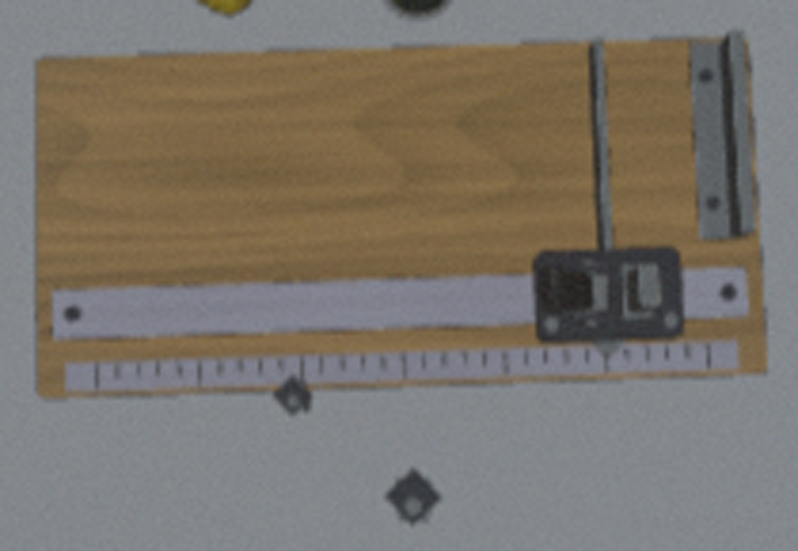

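Shown: the small diamond (crop 292,396) is clipped on the board's near edge, 10 px wide (about 20 mm). The bigger free-standing one (413,496) is 14 px wide and is the decoy. The nib is at crop (605,350), with the post at (650,290) and the lever at (570,290). I'm moving over the board for a closer look.

Call:
servo_tool --commands '[[[0,0,0,0,0,0,-5.5],[0,0,0,0,0,0,-5.5],[0,0,0,0,0,0,-5.5],[0,0,0,0,0,0,-5.5],[0,0.012,0.037,0,0,0,0],[0,0.012,0.037,0,0,0,0],[0,0.012,0.037,0,0,0,0],[0,0.012,0.037,0,0,0,0],[0,0.012,0.037,0,0,0,0],[0,0.012,0.037,0,0,0,0]]]'

```text
clock: 1.08
position: [293.5, 366.1, 231.3]
ee_rot: [1.0, 0.018, 0.0, -0.0]
contact_force: [0.9, -0.1, 0.5]
gripper_width: 85.6
grasp_force: 0.0
```

Call:
servo_tool --commands '[[[0,0.011,0.037,0,0,0,0],[0,0.011,0.037,0,0,0,0],[0,0.011,0.037,0,0,0,0],[0,0.011,0.037,0,0,0,0],[0,0.011,0.037,0,0,0,0],[0,0.011,0.037,0,0,0,0],[0,0.011,0.037,0,0,0,0],[0,0.011,0.037,0,0,0,0],[0,0.011,0.037,0,0,0,0],[0,0.011,0.037,0,0,0,0]]]'

```text
clock: 1.92
position: [416.4, 0.2, 231.7]
ee_rot: [1.0, 0.018, 0.001, -0.0]
contact_force: [1.8, 0.4, -0.5]
gripper_width: 85.4
grasp_force: 0.0
```

Call:
servo_tool --commands '[[[0,0,0,0,0,0,0],[0,0,0,0,0,0,0]]]'

```text
clock: 2.08
position: [416.3, 0.1, 231.1]
ee_rot: [1.0, 0.015, -0.0, 0.0]
contact_force: [-0.6, 1.2, -0.6]
gripper_width: 85.5
grasp_force: 0.0
```

Run:
```python
from h import *
import pickle
d=grab('wrist','e.png');pickle.dump(d,open('w1.pkl','wb'));print(np.round(d['T'],3).tolist())
s=arm.read_state();print(s['position'],s['ee_rot'],s['joints'])
```

```text
[[0.03, 0.961, 0.274, 487.458], [-1.0, 0.029, 0.008, 2.253], [-0.0, -0.274, 0.962, 374.399], [0.0, 0.0, 0.0, 1.0]]
[416.17788916   1.33157986 231.19035796] [ 9.99867912e-01  1.62523148e-02 -1.27277153e-04 -6.85743792e-05] [ 3.97117971e-01  1.96998961e-02 -4.64812150e-01 -2.50788515e-04
 -1.08646963e+00  1.20630121e+00]
```

View pics/e.png

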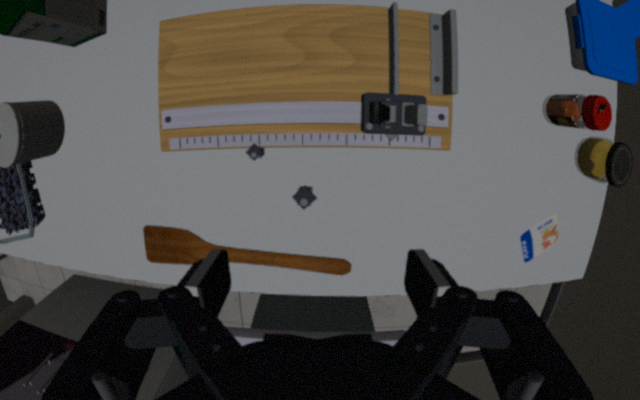

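The wrist view shows the marker at (255,153), decoy (304,197), nib about (391,138) and carriage (394,114), with the post at its right (421,114) and the lever at its left (379,112). Next is a second wrist view from above the carriage.

Call:
servo_tool --commands '[[[0,0.01,0.02,0.01,0,0,0],[0,0.01,0.02,0.01,0,0,0],[0,0.01,0.02,0.01,0,0,0],[0,0.01,0.02,0.01,0,0,0],[0,0,0,0,0,0,0],[0,0,0,0,0,0,0]]]'

```text
clock: 2.63
position: [459.0, -75.6, 190.6]
ee_rot: [1.0, 0.018, -0.001, 0.0]
contact_force: [0.4, -0.2, -0.3]
gripper_width: 85.3
grasp_force: 0.0
```

Run:
```python
from h import *
import pickle
d=grab('wrist');pickle.dump(d,open('w2.pkl','wb'));print(np.round(d['T'],3).tolist())
s=arm.read_state();print(s['position'],s['ee_rot'])
e=pickle.load(open('w1.pkl','rb'))
A=cv2.resize(e['frame'][0:170,150:470],None,fx=2.4,fy=2.4,interpolation=3)
B=d['frame'][0:235,40:440];B=cv2.resize(B,(768,451),interpolation=3)
cv2.imwrite('pics/f.png',A);cv2.imwrite('pics/g.png',B)
```

```text
[[0.037, 0.961, 0.275, 530.274], [-0.999, 0.035, 0.01, -73.045], [0.0, -0.276, 0.961, 333.759], [0.0, 0.0, 0.0, 1.0]]
[459.02511616 -75.27752863 191.17384842] [ 9.99830021e-01  1.84347452e-02 -2.99290824e-04  2.08471314e-06]
```

View pics/g.png

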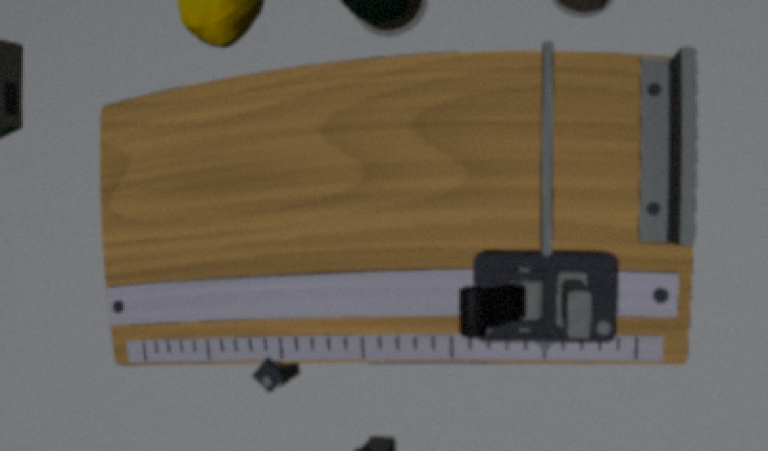

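View pics/f.png

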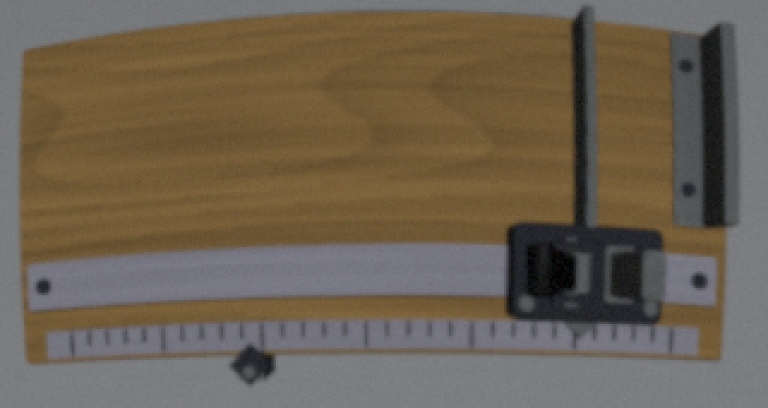

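Crop g shows the nib tip at (545,356), marker diamond about (268,375) with its rail-side corner at (265,359), post top (579,314), lever tip (468,312) and rail holes (118,307) and (660,295). Crop f shows the nib tip at (580,335), diamond (250,366), post top (653,276) and rail holes (43,287) and (699,281).

Run:
```python
from h import *
import pickle
f=pickle.load(open('w1.pkl','rb'));g=pickle.load(open('w2.pkl','rb'))
G=lambda p:(p[0]/1.92+40,p[1]/1.92);F=lambda p:(p[0]/2.4+150,p[1]/2.4)
pts=dict(hole1=((118,307),(43,287)),hole2=((660,295),(699,281)),nibtip=((545,356),(580,335)),diam=((268,375),(250,366)),post=((579,314),(653,276)),cTL=((475,252),(510,224)),cTR=((617,253),(663,229)),cBR=((617,341),(663,322)),nl=((116,363),(27,362)),nr=((688,362),(720,358)))
z=dict(hole1=24,hole2=24,nibtip=30,diam=35,post=102,cTL=50,cTR=50,cBR=50,nl=20,nr=20)
R={}
for k,(a,b) in pts.items():
    P,e=two(g,G(a),f,F(b),True,True)
    A,B=onz(g,*G(a),z[k],True),onz(f,*F(b),z[k],True);R[k]=(A+B)/2
    print(k,P.round(1),round(e,1),'plane',A[:2].round(1),B[:2].round(1))
h=R['hole1']-R['hole2'];print('yaw holes',np.degrees(np.arctan2(-h[0],h[1])))
h=R['nl']-R['nr'];yaw=np.arctan2(-h[0],h[1]);print('yaw edge',np.degrees(yaw))
yv=np.array([-np.sin(yaw),np.cos(yaw),0]);xv=np.array([np.cos(yaw),np.sin(yaw),0])
for k in R: print(k,(R[k]-R['nibtip'])@xv,(R[k]-R['nibtip'])@yv)
```

```text
hole1 [485.  179.4  30.8] 0.1 plane [484. 185.] [485.  182.9]
hole2 [ 495.3 -140.8   30.9] 0.3 plane [ 494.7 -142.2] [ 495.4 -143.7]
nibtip [463.9 -81.1  40. ] 3.1 plane [460.3 -82.3] [464.5 -82.5]
diam [445.3  71.8  33.2] 0.6 plane [446.1  71.1] [445.3  71.3]
post [493.8 -93.1  98.9] 0.2 plane [494.4 -92.8] [493.7 -92.1]
cTL [513.8 -45.4  38.8] 0.3 plane [514.6 -46.4] [512.8 -43.9]
cTR [ 516.8 -114.1   49.1] 0.0 plane [ 516.8 -114. ] [ 516.7 -113.8]
cBR [ 474.2 -116.4   50.8] 0.6 plane [ 473.8 -116.7] [ 474.4 -116.4]
nl [446.  197.4  17.7] 0.1 plane [446.5 195.4] [446.3 196.2]
nr [ 456.7 -163.8   13.7] 0.9 plane [ 457.9 -162.3] [ 457.6 -160.5]
yaw holes 1.844144079528463
yaw edge 1.8132406318143584
hole1 30.557226915324204 265.5340184462319
hole2 30.733652313130754 -61.56313286551036
nibtip 0.0 0.0
diam -11.81026152297739 154.03358253273078
post 31.35083228284618 -11.049043914716563
cTL 52.495304445361285 35.6251852089506
cTR 53.37203227651547 -33.18042203037356
cBR 10.685132379200377 -34.491446447477
nl -7.123391273642853 278.5871000801133
nr -7.123391273642851 -78.79810218941617
```

Geometry agrees with the description: yaw 1.83°, post top about 99–102 mm high, and a draw of about 153–154 mm. I'm straddling the post and open lever.

Call:
servo_tool --commands '[[[0,0.017,-0.002,0,0,0,0.3],[0,0.017,-0.003,0,0,0,0],[0,0,0,0,0,0,0],[0,0,0,0.03,0,0,0],[0,0,0,0.03,0,0,0],[0,0,0,0.025,0,0,0],[0,0,0,0.02,0,0,0],[0,0,0,0.02,0,0,0],[0,0,0,0,0,0,0],[0,0,0,0,0,0,0]]]'

```text
clock: 3.52
position: [492.3, -69.4, 66.4]
ee_rot: [1.0, 0.016, -0.001, 0.0]
contact_force: [0.1, -0.3, 0.8]
gripper_width: 85.3
grasp_force: 0.0
```

Call:
servo_tool --commands '[[[45,0,0,0,0,0,0],[45,0,0,0,0,0,0],[45,0,0,0,0,0,0],[45,0,0,0,0,0,0]]]'

```text
clock: 3.85
position: [493.5, -70.1, 67.4]
ee_rot: [1.0, 0.015, 0.001, -0.0]
contact_force: [0.0, 0.5, -0.4]
gripper_width: 70.7
grasp_force: 0.0
```

Run:
```python
from h import *
d=grab('wrist')
f=d['frame'][60:360,120:520];cv2.imwrite('pics/i.png',cv2.resize(f,None,fx=1.9,fy=1.9,interpolation=3))
```

```text
(no output)
```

View pics/i.png

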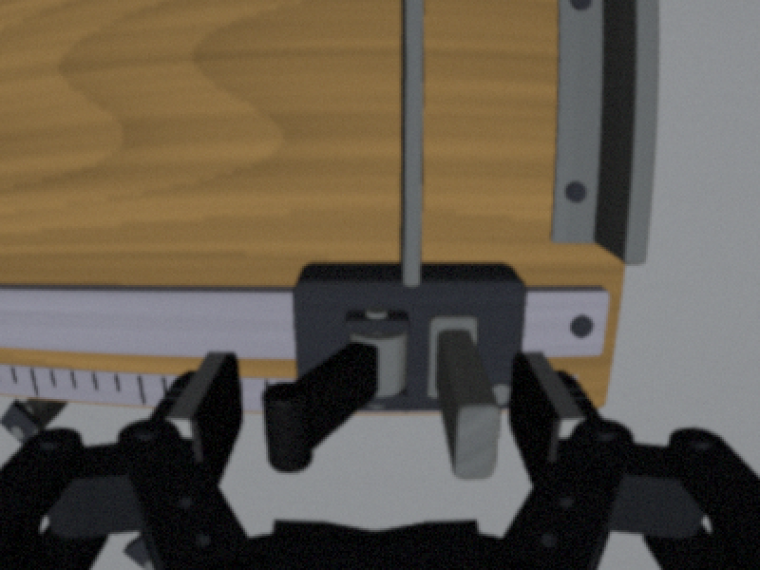

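The post (475,440) and open lever (290,430) are both clear between the pads (left 215,420; right 550,410). I'm drawing the stop now.

Call:
servo_tool --commands '[[[45,0,-0.004,0,0,0,0],[45,0,-0.004,0,0,0,0],[45,0,-0.008,0,0,0,0],[45,0,-0.014,0,0,0,0],[45,0,-0.018,0,0,0,0],[45,0,-0.018,0,0,0,0],[45,0,-0.018,0,0,0,0],[45,0,-0.018,0,0,0,0],[45,0,-0.014,0,0,0,0],[45,0,-0.01,0,0,0,0]]]'

```text
clock: 4.73
position: [489.0, 55.5, 66.5]
ee_rot: [1.0, 0.016, -0.0, 0.001]
contact_force: [3.1, -8.5, 0.7]
gripper_width: 70.3
grasp_force: 4.4
```

Call:
servo_tool --commands '[[[45,0,-0.008,0,0,0,0],[45,0,-0.006,0,0,0,0],[45,0,-0.005,0,0,0,0],[45,0,-0.004,0,0,0,0],[45,0,0,0,0,0,0],[45,0,0,0,0,0,0]]]'

```text
clock: 5.23
position: [488.4, 77.9, 66.5]
ee_rot: [1.0, 0.016, -0.0, 0.001]
contact_force: [2.1, -5.6, 0.9]
gripper_width: 70.3
grasp_force: 3.3
```

Run:
```python
from h import *
import pickle
d=grab('wrist');s=grab('scene');t=grab('top');pickle.dump((d,s,t),open('m1.pkl','wb'))
print(arm.read_state()['position'])
p=proj(s,(448,65,35));u,v=p.astype(int);print(u,v,proj(t,(448,65,35)),proj(d,(448,65,35),True))
a=cv2.resize(s['frame'][v-25:v+25,u-33:u+33],(396,300),interpolation=3)
u,v=proj(d,(448,65,35),True).astype(int);print(u,v)
v=min(v,360);u=max(60,u);b=cv2.resize(d['frame'][v-45:v+45,u-60:u+60],(400,300),interpolation=3)
u,v=proj(t,(448,65,35)).astype(int)
c=cv2.resize(t['frame'][v-25:v+25,u-33:u+33],(396,300),interpolation=3)
e=cv2.resize(d['frame'],(400,250))
im=np.zeros((600,800,3),np.uint8);im[:300,:396]=a;im[:300,400:]=b;im[300:,:396]=c;im[300:550,400:]=e
cv2.imwrite('pics/j.png',im)
```

```text
[488.37289912  77.75648057  66.50261788]
321 250 [285.58761759 256.67818042] [334.62761993 291.64357402]
334 291
```

View pics/j.png

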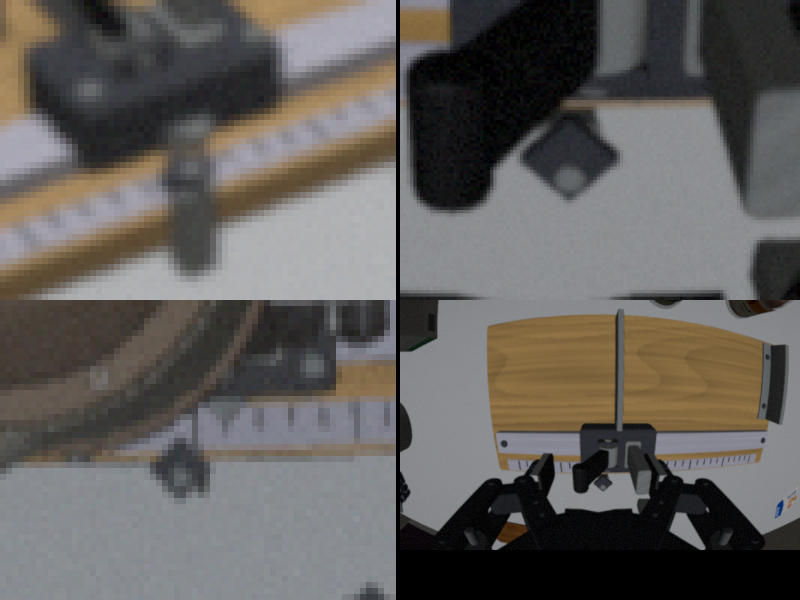

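The top crop (lower left) shows the nib tip at about (224,412) and the marker point at (182,443), so the stop is still about 12 mm short. In the wrist crop the marker diamond is at (570,158). I'll compute the remainder.

Run:
```python
from h import *
import pickle
d,s,t=pickle.load(open('m1.pkl','rb'))
y=np.radians(1.83);yv=np.array([-np.sin(y),np.cos(y),0]);xv=np.array([np.cos(y),np.sin(y),0])
C=lambda p:(285-33+p[0]/6,256-25+(p[1]-300)/6)
n=onz(t,*C((224,412)),30);n2=onz(t,*C((224,402)),32);m=onz(t,*C((181,469)),35)
print('top',n,m,(m-n)@yv,(m-n)@xv,(m-n2)@yv)
W=lambda p:(334-60+(p[0]-400)*.3,291-45+p[1]*.3)
m2=onz(d,*W((570,158)),35,True);print('wrist marker',m2,(m2-n)@yv)
S=lambda p:(321-33+p[0]/6,250-25+p[1]/6)
print('scene',onz(s,*S((190,182)),35),onz(s,*S((195,125)),32))
# wrist carriage measures: post foot/top by full image (scale 1.6)
```

```text
top [460.88234287  58.47300802  30.        ] [443.50868548  71.21700619  35.        ] 13.292310464292525 -16.957828366996615 13.466621468050576
wrist marker [446.4641572   71.31032365  35.        ] 13.291200011952764
scene [436.89875556  74.9305928   35.        ] [464.87992221  57.90390832  32.        ]
```

Call:
servo_tool --commands '[[[45,0,-0.003,0,0,0,0],[45,0,-0.003,0,0,0,0],[45,0,-0.003,0,0,0,0],[45,0,-0.002,0,0,0,0],[45,0,-0.0015,0,0,0,0],[45,0,0,0,0,0,0],[45,0,0,0,0,0,0],[45,0,0,0,0,0,0]]]'

```text
clock: 6.05
position: [488.0, 90.1, 66.5]
ee_rot: [1.0, 0.015, -0.0, 0.001]
contact_force: [2.3, -6.8, 1.6]
gripper_width: 70.3
grasp_force: 3.5
```

```bash
cat > look.py <<'E'
from h import *
import pickle,sys
d=grab('wrist');s=grab('scene');t=grab('top');pickle.dump((d,s,t),open(sys.argv[1]+'.pkl','wb'))
q=arm.read_state();print(q['position'],q['gripper_width'],q['contact_force'],q['grasp_force'])
def crop(d,u,v,w,h): return cv2.resize(d['frame'][v-h:v+h,u-w:u+w],(400,300),interpolation=3)
u,v=proj(d,(448,71,35),True).astype(int);print(u,v)
im=np.zeros((600,800,3),np.uint8);im[:300,:400]=crop(s,321,250,32,24)
im[:300,400:]=crop(d,u,v,48,36);im[300:,:400]=crop(t,285,256,32,24);im[300:550,400:]=cv2.resize(d['frame'],(400,250))
cv2.imwrite('pics/%s.png'%sys.argv[1],im)
E
python3 look.py k
```

```text
[488.00108091  90.07479761  66.48349735] 70.27937646870662 [ 2.8282303  -8.09340888  1.58856624] 3.5381410270929337
343 291
```

View pics/k.png

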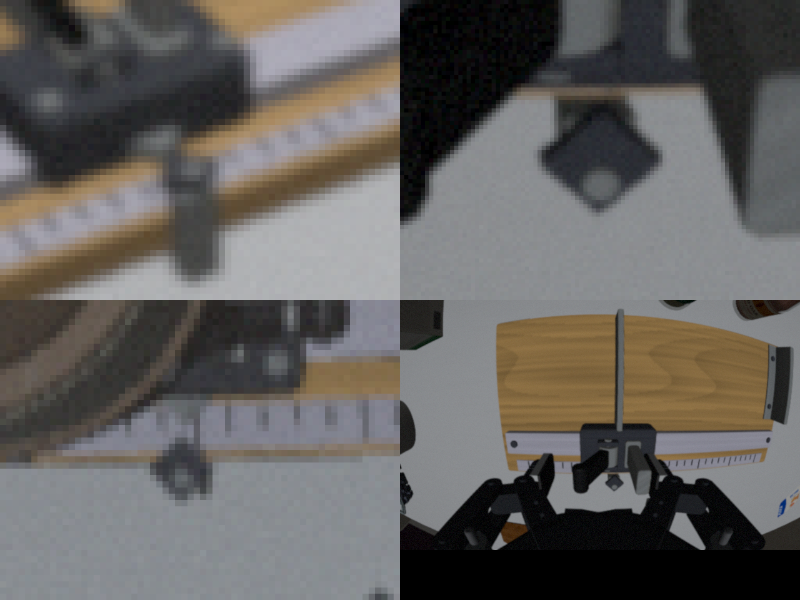

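The top crop shows the nib (184,408) nearly above the marker point (182,442), so about 1 mm remains. The wrist crop shows the marker at (600,158) and the open lever still clear. I'll quantify the residual from pixel values.

Run:
```python
from h import *
import pickle
y=np.radians(1.83);yv=np.array([-np.sin(y),np.cos(y),0]);xv=np.array([np.cos(y),np.sin(y),0])
for n,(u0,v0) in (('m1',(283,246)),('k',(275,246))):
    d,s,t=pickle.load(open(n+'.pkl','rb'))
    g=cv2.cvtColor(t['frame'],cv2.COLOR_BGR2GRAY).astype(int)
    print(n);print(g[v0-1:v0+6,u0:u0+18])
    w=np.clip(120-g[248:266,272:294],0,None).astype(float)
    w[:6]=0
    w=w*(w>25);Y,X=np.mgrid[248:266,272:294];c=[(w*X).sum()/w.sum(),(w*Y).sum()/w.sum()];print(c)
t=pickle.load(open('k.pkl','rb'))[2]
m=onz(t,*c,35)
for p in ((282.4,247.5),(282.8,247.5)):
    nb=onz(t,*p,31);print((m-nb)@yv,(m-nb)@xv)
print(g[252:264,274:292])
```

```text
m1
[[ 55  57  70  74  64  51  62  49  54  58  56  57  56  57  59  55  57  61]
 [ 71  78  70  54  52  51  54  57  57  57  55  56  59  64  63  64  68  65]
 [ 83  73  61  56  73  78  81  76  79  70  75  88  93  94  98  99  97 101]
 [ 72  66  90  86 102 101 100 100  98 102 111 113 117 124 126 128 125 109]
 [ 64  71 124 121 107 106 100  96  99 125 130 115 107 128 133 131 129  95]
 [103  86 127 131 125 109 100  97 115 133 133 115 102 129 129 133 128  96]
 [131  92 128 132 129 123  96 115 133 133 131 111 106 125 132 132 132 109]]
[np.float64(281.58724727838256), np.float64(258.1729393468118)]
k
[[ 72  74  64  47  54  45  50  56  56  57  58  56  58  60  57  55  57  60]
 [ 76  70  46  41  42  47  55  53  54  55  50  51  53  57  58  54  56  59]
 [ 65  46  40  54  71  76  77  77  72  80  73  71  85  86  84  88  90  86]
 [ 42  46  73  95 105 104 102 102  99  98  98 106 117 120 107 121 123 118]
 [ 63  93 112 110 113 109 104 103  96  95 109 127 131 130  99 124 129 132]
 [109 130 129 103 111 123 112 100  93  93 123 133 133 130 102 124 133 132]
 [135 135 131 108 116 132 120 105 108  89 125 129 132 1
[... 362 characters left out ...]
132 134 132 132 131 129]
 [133 130 130 130 127 118  86  65  63  78  85 111 125 128 125 127 127 124]
 [131 124 121 123 111  84  64  58  61  62  72  84 110 111 115 114 110 113]
 [108 110 112 100  77  60  59  59  54  57  61  75  99 112 117 119 123 120]
 [114 121 116  75  57  54  58  69  67  58  61  61  84 127 137 141 138 140]
 [135 140 130  90  62  57  65  88  86  65  60  52  76 128 140 141 144 142]
 [141 138 138 123  87  63  77 100 103  85  63  57  86 137 143 141 139 138]
 [137 138 142 138 120  86  71  94  91  82  72  62  90 133 140 137 141 141]
 [136 139 140 140 139 113  82  75  74  86  98  68 100 137 139 140 142 140]
 [140 137 142 142 140 133 117  89  83 112 130 107 125 141 138 141 141 138]]
```

Run:
```python
from h import *
import pickle
y=np.radians(1.83);yv=np.array([-np.sin(y),np.cos(y),0]);xv=np.array([np.cos(y),np.sin(y),0])
t=pickle.load(open('k.pkl','rb'))[2]; d1=pickle.load(open('m1.pkl','rb'))[0]; dk=pickle.load(open('k.pkl','rb'))[0]
m=onz(t,281.5,258,35);nb=onz(t,289.2,251,30);print('top: from m1',(m-nb)@yv,(m-nb)@xv,m)
# wrist: edge between carriage & post region: marker vs plate in wrist k; marker via diamond centre crop(600,158)
mk=onz(dk,343-48+200*.24,291-36+158*.24,35,True);print(mk)
g=cv2.cvtColor(dk['frame'],cv2.COLOR_BGR2GRAY).astype(int);print(g[272:288,328:360])
# stop plate top centre in wrist and nib-carriage: carriage edges at z=50, row ~ 205
for r in (196,200): print([ (i,int(v)) for i,v in enumerate(g[r,280:420],280) if i%1==0 and abs(g[r,i+1]-g[r,i-1])>25])
```

```text
top: from m1 14.151734044070663 -12.365138176276645 [445.62815742  72.45317267  35.        ]
[446.69031167  71.55066508  35.        ]
[[ 48  58  59  61  61  58  61  56  44  41  44  44  41  40  41  44  44  41
   41  37  40  44  41  44  44  39  44  42  43  47  44  41]
 [ 60  71  73  77  73  75  69  65  49  41  43  40  41  39  42  40  39  42
   45  44  37  42  46  43  41  39  45  42  43  43  40  42]
 [ 54  61  65  67  69  69  63  57  47  42  42  41  40  39  41  41  43  39
   45  48  43  42  45  45  42  43  40  45  44  45  45  50]
 [ 60  63  67  66  68  64  63  64  64  56  61  58  63  59  59  62  61  61
   58  60  64  66  66  65  67  66  64  67  72  68  71  71]
 [ 96  94  94  90  90  91  90  92  89  91  90  92  93  95  92  89  84  77
   85  85  95  97 104 105 106 105 106 107 108 108 111 109]
 [117 116 116 106  96  90  89  92  93  92  94  92  88  92  91  88  85  81
   83  85  95 103 118 125 125 125 129 128 124 127 128 129]
 [131 129 127 112  83  70  70  68  68  67  68  69  65  67  64  65  60  64
   63  66  72  96 125 132 135 138 138 137 137 139 138 134]
 [137 138 137 122  85  51  47  46  
[... 673 characters left out ...]
25  30  28  42  40  45  41  40
   36  25  30  49  70  98 128 139 140 141 138 142 138 138]
 [141 142 140 134  99  66  57  61  44  27  31  31  39  40  45  43  42  45
   41  32  31  33  52  80 118 134 142 141 142 142 142 142]
 [143 143 143 132  99  64  47  44  30  32  33  45  43  44  45  43  43  48
   43  37  36  32  35  59  96 123 136 139 142 144 141 142]
 [141 140 141 127  91  58  26  27  28  37  44  45  40  45  46  44  46  41
   42  43  41  36  31  38  67 101 122 135 142 140 141 142]]
[(342, 84), (343, 65), (344, 43), (346, 49), (347, 70), (348, 91)]
[(290, 88), (291, 67), (292, 44), (345, 32), (346, 53), (347, 74), (354, 93), (355, 74), (356, 49), (357, 27), (401, 47), (402, 70), (403, 88)]
```

Run:
```python
from h import *
import pickle
y=np.radians(1.83);yv=np.array([-np.sin(y),np.cos(y),0])
for n in('m1','k'):
    d=pickle.load(open(n+'.pkl','rb'))[0]
    g=cv2.cvtColor(d['frame'],cv2.COLOR_BGR2GRAY).astype(float)
    def cross(r,a,b,rise,lv):
        x=g[r-1:r+2].mean(0)[a:b]-lv
        for i in range(len(x)-1):
            if (x[i]<0)!=(x[i+1]<0) and (x[i+1]>x[i])==rise: return a+i+x[i]/(x[i]-x[i+1])
    for r in (203,207,211):
        L=cross(r,275,330,False,70);R=cross(r,380,430,True,70)
        A,B=onz(d,L,r,50,True),onz(d,R,r,50,True)
        print(n,r,L,R,((A+B)/2).round(1),((A-B)@yv).round(1))
        C=(A+B)/2
    # diamond left/right edges near its widest rows
    if n=='k':
        for r in (290,292,294):
            L=cross(r,320,342,False,90);R=cross(r,342,372,True,90);print(r,L,R)
            m=onz(d,(L+R)/2,r,35,True);print(m.round(1),'rem',((m-C)@yv).round(2))
```

```text
m1 203 289.4657534246575 404.8484848484849 [513.6  61.9  50. ] 63.3
m1 207 288.31325301204816 408.5 [511.3  61.   50. ] 66.4Traceback (most recent call last):
  File "<stdin>", line 13, in <module>
  File "h.py", line 14, in onz
    o,w=ray(d,u,v,fish);return o+w*(z-o[2])/w[2]
        ~~~^^^^^^^^^^^^
  File "h.py", line 9, in ray
    x=(u-K[0,2])/K[0,0];y=(v-K[1,2])/K[1,1]
       ~^~~~~~~
TypeError: unsupported operand type(s) for -: 'NoneType' and 'float'
```

Run:
```python
from h import *
import pickle
y=np.radians(1.83);yv=np.array([-np.sin(y),np.cos(y),0])
d=pickle.load(open('k.pkl','rb'))[0]
g=cv2.cvtColor(d['frame'],cv2.COLOR_BGR2GRAY).astype(float)
def cr(r,a,b,rise,lv):
    x=g[r-1:r+2].mean(0)[a:b]-lv
    for i in range(len(x)-1):
        if (x[i]<0)!=(x[i+1]<0) and (x[i+1]>x[i])==rise: return a+i+x[i]/(x[i]-x[i+1])
    return np.nan
ms=[]
for r in (290,292,294):
    L=cr(r,320,342,False,90);R=cr(r,342,372,True,90);m=onz(d,(L+R)/2,r,35,True);ms.append(m);print(L,R,m.round(1))
for r in range(206,236,4):
    L=cr(r,270,330,False,85);R=cr(r,395,450,True,85);A,B=onz(d,L,r,50,True),onz(d,R,r,50,True);C=(A+B)/2
    print(r,round(L,1),round(R,1),C.round(1),round((A-B)@yv,1),'rem',round((ms[1]-C)@yv,2))
```

```text
328.9756097560976 355.85333333333335 [449.   72.1  35. ]
328.1640625 356.9158878504673 [447.4  71.9  35. ]
328.62264150943395 356.3764705882353 [445.8  71.8  35. ]
206 288.0 408.7 [511.5  73.2  50. ] 66.6 rem 0.73
210 nan nan [nan nan nan] nan rem nan
214 286.7 410.2 [506.9  72.8  50. ] 68.7 rem 0.99
218 287.2 409.4 [504.6  72.8  50. ] 68.3 rem 0.94
222 287.5 409.1 [502.2  72.6  50. ] 68.2 rem 1.04
226 287.5 408.9 [499.8  72.6  50. ] 68.4 rem 1.01
230 287.6 408.2 [497.4  72.6  50. ] 68.3 rem 0.94
234 288.0 407.8 [495.   72.4  50. ] 68.1 rem 1.02
```

Remaining distance is 1.0 mm by wrist, 1.2–1.9 mm by top and 1 mm by kinematics. I'll advance 1.3 mm, then close in small steps while shifting the tool back so the pushing finger stays put.

Call:
servo_tool --commands '[[[45,0,-0.0013,0,0,0,0],[45,0,0,0,0,0,0],[51,0,0.001,0,0,0,0],[57,0,0.001,0,0,0,0],[63,0,0.001,0,0,0,0],[69,0,0.001,0,0,0,0],[75,0,0.001,0,0,0,0],[81,0,0.001,0,0,0,0],[81,0,0,0,0,0,0],[81,0,0,0,0,0,0]]]'

```text
clock: 7.03
position: [487.8, 85.0, 67.0]
ee_rot: [1.0, 0.015, -0.001, 0.001]
contact_force: [0.7, -8.4, 5.6]
gripper_width: 58.5
grasp_force: 4.0
```

Call:
servo_tool --commands '[[[87,0,0.001,0,0,0,0],[93,0,0.001,0,0,0,0],[99,0,0.001,0,0,0,0],[105,0,0.001,0,0,0,0],[111,0,0.001,0,0,0,0],[117,0,0.001,0,0,0,0],[123,0,0.001,0,0,0,0],[129,0,0.001,0,0,0,0],[129,0,0,0,0,0,0],[129,0,0,0,0,0,0]]]'

```text
clock: 7.87
position: [488.3, 77.0, 68.0]
ee_rot: [1.0, 0.015, -0.0, 0.001]
contact_force: [-1.6, -8.6, 11.6]
gripper_width: 42.6
grasp_force: 7.8
```

```bash
cat > rem.py <<'E'
from h import *
import pickle,sys
y=np.radians(1.83);yv=np.array([-np.sin(y),np.cos(y),0])
d=grab('wrist');t=grab('top');pickle.dump((d,t),open(sys.argv[1]+'.pkl','wb'))
q=arm.read_state();print(q['position'],q['gripper_width'],'pad',q['position'][1]-q['gripper_width']/2,q['grasp_force'])
g=cv2.cvtColor(d['frame'],cv2.COLOR_BGR2GRAY).astype(float)
def cr(r,a,b,rise,lv):
    x=g[r-1:r+2].mean(0)[a:b]-lv
    for i in range(len(x)-1):
        if (x[i]<0)!=(x[i+1]<0) and (x[i+1]>x[i])==rise: return a+i+x[i]/(x[i]-x[i+1])
    return np.nan
c0=np.array([445.9,71.6,35.])
u,v=proj(d,(447.4,71.9,35),True).round().astype(int)
L=cr(v,u-25,u,False,90);R=cr(v,u,u+28,True,90);print(u,v,L,R,onz(d,(L+R)/2,v,35,True).round(1))
mid=int(proj(d,(503,73,50),True)[0]);v0=int(proj(d,(503,73,50),True)[1])
for r in range(v0-8,v0+14,3):
    L=cr(r,mid-85,mid-40,False,85);R=cr(r,mid+40,mid+95,True,85);A,B=onz(d,L,r,50,True),onz(d,R,r,50,True);C=(A+B)/2
    print(r,round(L,1),round(R,1),C.round(1),round((A-B)@yv,1),'rem(marker 71.9)',round((np.array([447.4,71.9,35])-C)@yv,2))
g=cv2.cvtColor(t['frame'],cv2.COLOR_BGR2GRAY).astype(int);print(g[246:264,274:292])
E
python3 rem.py n
```

```text
[488.29313576  77.01719881  67.97306544] 42.35718791896716 pad 55.83860484715352 7.799253277480602
323 291 308.51724137931035 337.3719008264463 [447.4  71.8  35. ]
211 nan nan [nan nan nan] nan rem(marker 71.9) nan
214 263.0 386.0 [506.3  73.3  50. ] 68.4 rem(marker 71.9) 0.44
217 263.2 385.5 [504.6  73.4  50. ] 68.2 rem(marker 71.9) 0.37
220 263.3 385.4 [502.8  73.3  50. ] 68.3 rem(marker 71.9) 0.4
223 263.6 385.3 [501.   73.2  50. ] 68.3 rem(marker 71.9) 0.46
226 263.5 385.2 [499.2  73.1  50. ] 68.5 rem(marker 71.9) 0.44
229 263.9 384.8 [497.4  73.1  50. ] 68.3 rem(marker 71.9) 0.44
232 264.0 384.5 [495.6  73.   50. ] 68.3 rem(marker 71.9) 0.4
[[ 78  62  53  59  56  56  55  55  57  63  77  75  64  52  45  58  56  58]
 [ 62  57  51  57  54  52  55  60  72  79  78  64  59  77  82  85  85  92]
 [ 59  61  58  55  59  56  60  72  84  81  64  66 104 117 117 105 116 118]
 [ 56  53  57  56  64  66  78  81  71  69  69 103 129 130 130 102 128 133]
 [ 56  54  61  62  72  79  77  71  67  80  83 125 128 132 129  96 128 128]
 [ 58  66  68  72  82  74  77  92  94 110  87 130 133 131 129 105 127 1
[... 204 characters left out ...]
134 131 128 129 129 130]
 [110 127 124 132 131 116  87  59  62  80  82 111 126 128 125 131 128 127]
 [125 126 121 122 112  85  62  55  58  62  71  82 106 112 115 113 110 112]
 [106 114 114  96  78  60  57  59  56  59  60  72  99 115 119 121 117 119]
 [111 124 115  75  59  55  59  71  67  60  56  60  84 124 138 137 138 142]
 [138 139 127  92  58  60  68  87  86  74  59  60  73 123 139 140 138 139]
 [143 140 140 122  85  60  70  99 102  87  61  58  80 136 142 139 138 139]
 [141 142 141 137 123  84  77  92  94  82  66  58  88 138 142 140 140 138]
 [136 140 139 142 139 111  83  76  72  83  99  73  99 135 141 142 138 141]
 [138 138 136 139 140 133 115  88  84 112 127 108 123 140 141 139 139 141]]
```

Call:
servo_tool --commands '[[[129,0,-0.0006,-0.001,0,0,0],[133,0,0.0007,0,0,0,0],[137,0,0.0007,0,0,0,0],[141,0,0.0006,-0.0005,0,0,0],[145,0,0.0007,0,0,0,0],[149,0,0.0007,-0.0005,0,0,0],[153,0,0.0006,0,0,0,0],[153,0,0,0,0,0,0],[153,0,0,0,0,0,0]]]'

```text
clock: 8.72
position: [488.4, 73.8, 69.0]
ee_rot: [1.0, 0.015, -0.0, 0.001]
contact_force: [1.2, -7.2, 5.6]
gripper_width: 34.4
grasp_force: 6.9
```

```bash
python3 rem.py o | head -6
```

```text
[488.37955408  73.77043774  69.03906731] 34.19307037892367 pad 56.67390254631731 6.895074360072613
318 290 nan 336.5777777777778 [nan nan nan]
211 241.8 380.6 [507.6  77.7  50. ] 77.7 rem(marker 71.9) -3.92
214 256.3 378.5 [505.9  74.1  50. ] 68.3 rem(marker 71.9) -0.33
217 256.6 378.4 [504.2  74.   50. ] 68.3 rem(marker 71.9) -0.31
220 256.9 378.3 [502.4  73.9  50. ] 68.3 rem(marker 71.9) -0.24
```

Call:
servo_tool --commands '[[[156,0,0.0005,0,0,0,0],[160,0,0.0003,0,0,0,0],[164,0,0,0,0,0,0],[180,0,0,0,0,0,0],[210,0,0,0,0,0,0],[255,0,0,0,0,0,0],[255,0,0,0,0,0,0],[255,0,0,0,0,0,0],[255,0,0,0,0,0,0],[255,0,0,0,0,0,0]]]'

```text
clock: 9.65
position: [488.5, 73.0, 69.6]
ee_rot: [1.0, 0.015, -0.0, 0.001]
contact_force: [-0.8, -8.6, 9.6]
gripper_width: 29.5
grasp_force: 58.6
```

```bash
python3 rem.py p | head -6
python3 - <<'E'
from h import *
import pickle
d,t=pickle.load(open('p.pkl','rb'));s=grab('scene')
im=np.zeros((600,800,3),np.uint8)
def c(f,u,v,w,h):return cv2.resize(f[v-h:v+h,u-w:u+w],(400,300),interpolation=3)
im[:300,:400]=c(s['frame'],321,240,32,24);im[:300,400:]=c(d['frame'],318,275,64,48);im[300:,:400]=c(t['frame'],285,256,32,24);im[300:550,400:]=cv2.resize(s['frame'],(400,250))
cv2.imwrite('pics/p.png',im)
E
```

```text
[488.45056567  72.9698683   69.56488151] 29.6880286985906 pad 58.125853949893134 58.62327039241791
317 290 nan 331.80645161290323 [nan nan nan]
210 nan nan [nan nan nan] nan rem(marker 71.9) nan
213 253.3 375.3 [506.4  75.1  50. ] 68.4 rem(marker 71.9) -1.34
216 253.6 374.8 [504.6  75.1  50. ] 68.2 rem(marker 71.9) -1.4
219 253.7 374.8 [502.8  75.1  50. ] 68.3 rem(marker 71.9) -1.39
```

View pics/p.png

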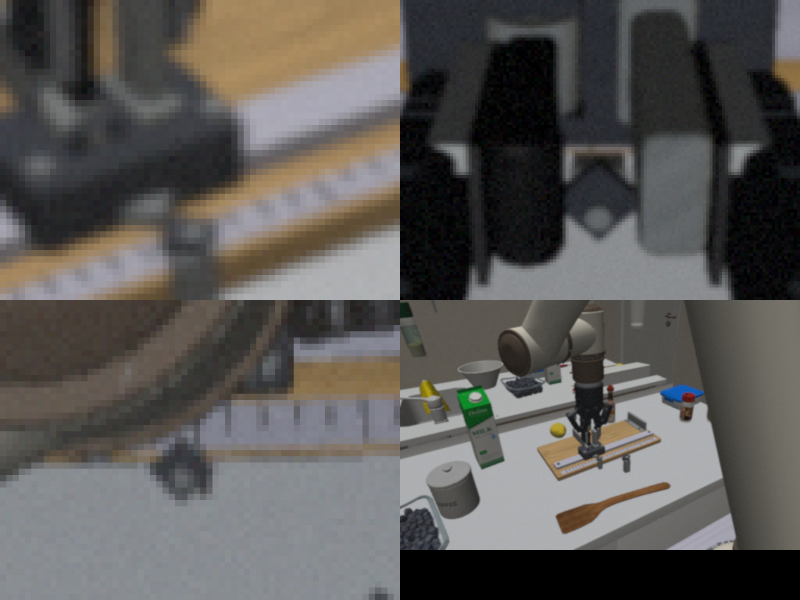

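The last view shows the post and upright lever squeezed between the pads (wrist crop 520,160 and 675,140), with the nib slightly past the marker at about 1.4 mm. I'll ease it back 1 mm.

Call:
servo_tool --commands '[[[255,0,0.0005,0,0,0,0],[255,0,0.0005,0,0,0,0],[255,0,0,0,0,0,0],[255,0,0,0,0,0,0],[255,0,0,0,0,0,0]]]'

```text
clock: 10.22
position: [488.5, 72.1, 69.6]
ee_rot: [1.0, 0.015, -0.0, 0.001]
contact_force: [-1.1, -7.6, 9.6]
gripper_width: 29.6
grasp_force: 58.5
```

```bash
python3 rem.py r | head -6
python3 - <<'E'
from h import *
import pickle
# top-view check: carriage right edge / bolt shift between k and now
k=pickle.load(open('k.pkl','rb'))[2];r=pickle.load(open('r.pkl','rb'))[1]
g=[cv2.cvtColor(x['frame'],cv2.COLOR_BGR2GRAY).astype(np.float32) for x in (k,r)]
for w in range(4):
    T=cv2.resize(g[0][238:246,288+w:303],None,fx=8,fy=8,interpolation=2);S=cv2.resize(g[1][236:248,278:308],None,fx=8,fy=8,interpolation=2)
    m=cv2.minMaxLoc(cv2.matchTemplate(S,T,5));print(m[1],(m[3][0]/8+278-288-w)*-1.85,'mm moved since k')
E
```

```text
[488.49521439  72.1210463   69.59535342] 29.679363159065936 pad 57.28136472031194 58.54039549827576
315 290 nan 331.81666666666666 [nan nan nan]
210 nan nan [nan nan nan] nan rem(marker 71.9) nan
213 253.2 375.4 [506.4  74.2  50. ] 68.4 rem(marker 71.9) -0.46
216 253.6 374.9 [504.6  74.2  50. ] 68.2 rem(marker 71.9) -0.52
219 253.7 374.8 [502.8  74.2  50. ] 68.3 rem(marker 71.9) -0.52
0.6568532586097717 1.6187500000000001 mm moved since k
0.6681609749794006 1.6187500000000001 mm moved since k
0.6714780926704407 1.85 mm moved since k
0.6901739239692688 1.85 mm moved since k
```

```bash
python3 -c "
from h import *
print(ticket.job_done())"
```

```text
the job is handed in; nothing more can be done
None
```

Job handed in at about 10 s on the clock: the stop is drawn to the small marker (nib about 0.5 mm from it by my camera measurements), the lever is shut upright, and the fingers still hold post and lever with about 59 N; the judge's verdict was not shown.

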